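# Shift the ointment mill into its blue gear and start it

## Robot

A 7-joint arm with a two-finger parallel gripper is mounted at the origin on a cart in front of the work surface, level with it; the furniture and walls round the work are solid. World frame = base frame: x ahead of the robot, y to its left, z up, the work surface at z = 0. Lengths are in m, angles in rad, forces in N, time in s.
With the tool pointing down it reaches from about 0.35 to 0.9 m from the base axis. Payload 8.1 kg.
Tool frame: the origin (TCP) lies between the finger pads; the fingertips stand 19 mm ahead of it and the grasp point (between the pads) is the TCP; y points along the fingers, x is the direction in which the jaws open and shut, and the axes are right-handed (so a half turn about y gives the same grasp; the last joint's range is limited). The gripper opens to 92 mm and grips with 3 to 60 N. Pads are 19 mm wide; open, the fingers measure 130 mm over their backs; the gripper's body (75 mm by 190 mm) begins 47 mm behind the grasp point.
Start: joints at [-1.429, 0.434, 0.025, 1.573, -0.012, 1.134, -0.075], TCP at [0.152, 0.606, 0.246] pointing down, gripper open.
Joint ranges: [-2.62, 2.62], [-0.44, 2.09], [-1.27, 1.32], [0.08, 2.57], [-1.32, 4.46], [0.12, 2], [-2.74, 2.74]. Speed limits (rad/s): [2.22, 2.22, 3.01, 3.01, 3.14, 3.14, 3.14].

## Interface

Orientations are given as a rotation vector (axis times angle).
In Python, from cell import arm gives the robot as it stands.
- The arm moves only by the tool move_arm, never from a script. Its argument "series" is a list of rows, each an object of numbers: "x", "y", "z": the shift along the tool's x, y, z in cm; "rx", "ry", "rz": the turn, a rotation vector about the tool's x, y, z in rad. In form: [{"x": .., "y": .., "z": .., "rx": .., "ry": .., "rz": ..}, ...]. A call has 1 to 12 rows; each row shifts and turns the pose as measured when the row begins, along the tool's axes as they then stand; what a row does not reach is not made up. A row lasts 1/8 s, in which the tool goes at most 62.5 mm and 10.7 degrees, less where a joint would pass 70% of its speed; a pose out of reach is approached as far as the arm can. A call is refused whole if a number of a shift passes 6.25 or a number of a turn 0.188, either way. A call with a gripper value outside its range is refused whole. "jaw" is the finger opening in cm, from 0 to 9.18, set as the call begins (left out, the last holds). The fingers move at their own pace and stop on an object; "newtons" is the grip in N (left out, the last holds). Time passes only in rows, so rows that do not move let the fingers close. It gives the time, the measured TCP pose, the force and the opening at its end, in the units of the state.
- arm.observe(): the state, without advancing time (a new reading comes with each control period).
- arm.get_image(name): name is "scene" or "top" or "wrist"; returns the picture (420x560x3 uint8, blue, green, red); there is no depth.
- arm.camera_params(name): a dict with "K" (3x3 intrinsics, pixels), "R" (3x3) and "t" (3): a world point X has camera coordinates R X + t; the wrist camera has in their place "tool_from_camera" (4x4, takes a point from camera to tool coordinates, whose origin is the TCP and whose axes are the tool frame's). Camera axes: x right, y down, z forward; pixel columns grow to the right and rows downward; lengths in m; the calibration is good to about 2 mm. The wrist camera is an equidistant fisheye: a pixel r from the principal point sees the ray r / f radians off the axis. A picture is of the moment at which its call begins: read the wrist's pose just before it. camera_params takes no time and is no camera call.
- arm.sign_off(): hands the job in, once; it reports no verdict.
The state is a dict: "clock": time; "joints": joint angles; "dq": joint speeds; "joint_efforts": joint torques, N m; "position": TCP position; "ee_rot": TCP orientation; "force": force on the tool from outside, world axes, zero at the start; "ft_torque": the same for the moment, N m; "width": opening from 0.0 (shut) to 1.0 (fully open).
Only numpy, scipy, OpenCV 4.12 (cv2) and the standard library are available. Lean on these libraries where they do the work, as an engineer would, in place of code of your own. Each camera call takes 0.05 s, during which the arm holds its last target.

## Task

Set the ointment mill going in its blue gear: with the fingertips push the gear lever along the H-shaped gate, through the cross channel and fully home into the slot marked blue, and leave it there. Only then press the green start button all the way down and let it come up again. Push and press only, without gripping or forcing the lever, and leave the jars, bottle, tray and spatula where they stand.

Things in the scene. Friction and masses are not known exactly. Their poses are not given: they have to be found in the camera images.
- mill: white bench ointment mill, 227 deep x 378 wide; origin on the worktop. Axes, used for all offsets: x front to back, y to its left, z up. Right part: gearbox, top 105 above the worktop, x -98..+113, y -194..-4 mm. Left part: three porcelain rolls between cheeks 148 high, feed plates 173 high
- gate_centre (a point): centre of the top face (138 above the worktop) of the 104 x 108 mm steel gate plate on the gearbox. Cut with an H: left and right columns at y +20 and -20 mm, 14 wide, ending at x -25 and +25, joined by a cross channel at x = 0, 18 wide, corners rounded by 4. The lever's 10 mm stem crosses between columns only in the channel; home in a slot its centre is at x +20 or -20 mm
- blue_slot: blue 20 mm square beside one slot of the gate's right column, the front or the back one; this point is where the stem's centre stands, at the plate's top, with the lever fully home in the blue slot
- yellow_slot: yellow square of the other slot of the right column (wrong gear), point as for blue. The left column's slots are marked red (back) and white (front); the lever starts anywhere along the left column
- lever_knob (a point): centre of the lever's black knob, 34 mm across, 37 high. The lever tilts about a pivot 93 mm below gate_centre; the knob is 157 from the pivot (202 above the worktop if upright) and moves 1.69 x as far as the stem: +-34 mm from gate_centre in x and y when home; in the channel at most 7 off x = 0, and stopped 37 left or right. 2 to 3 N move it; it stays where it is left
- lever_stem (a point): point on the axis of the lever's stem, at the level of the gate plate's top
- gear_lever (a joint): tilt of the lever back and forth, rad: 0 in the cross channel, + with the knob towards the back of the mill (away from the robot), about 0.22 home in a back slot, -0.22 in a front slot
- gear_cross (a joint): tilt of the lever sideways, rad: + with the knob to the left; about 0.22 in the left column, -0.22 in the right
- start_top (a point): centre of the top face of the green start button (28 mm in diameter, on the gearbox top, 123 mm above the worktop, left of the gate, 33 mm in front and 85 mm left of gate_centre)
- start (a joint): travel of the start button in m: 0 up, 0.006 fully down (5 N); it springs back
- ointment_pot: open white ointment jar, 60 mm across, 46 mm high, under the take-off plate of the rolls on the mill's base; origin at its underside. Leave alone
- amber_bottle: brown bottle with black cap, 48 mm across, 100 mm high, on the worktop right of the gearbox; origin at its underside. Leave alone
- blue_jar: white jar with blue lid, 50 mm across, 46 mm high, right of the gearbox; origin at its underside. Leave alone
- white_jar: white jar with white lid, 62 mm across, 58 mm high, left of the mill; origin at its underside. Leave alone
- tray: steel instrument tray 124 x 224 x 19 mm farther right, a spatula in it; origin at its underside. Leave alone
- spatula: spatula with wooden handle, 187 mm long, in the tray. Leave alone

How it is judged:
By the outcome, as a careful person would: the job done as asked, in the order asked, and still so for the second after the job is handed in, with the robot touching nothing.
It also fails if it takes over 56 s, if anything falls off the work surface, if the arm or the gripper's body presses on something with over 40 N, if the wrist force passes 120 N, or if a joint passes its speed limit or range.

## Working session

There is one attempt and no reset: what is moved stays moved. The work goes in short steps, Python scripts to look and compute and a tool call to move; the robot and the scene stay as the last step left them, time stands still between calls to the robot, and variables do not carry over. Pictures are saved under pics/ and viewed, and the job is handed in when it is done.

Besides the shell and the picture viewer there is one more tool, called after "Emit:" as name(argument=value, ...) on one line, values as JSON. move_arm: Moves the arm, as the interface text tells. Its arguments: {"type":"object","properties":{"series":{"type":"array","items":{"type":"object","properties":{"x":{"type":"number"},"y":{"type":"number"},"z":{"type":"number"},"rx":{"type":"number"},"ry":{"type":"number"},"rz":{"type":"number"}}}},"jaw":{"type":"number"},"newtons":{"type":"number"}},"required":["series"]}

```bash
ls; mkdir -p pics
python3 - <<'E'
from cell import arm
import cv2,numpy as np
s=arm.observe();print({k:np.round(v,4).tolist() for k,v in s.items()})
for n in ["scene","top"]:
    cv2.imwrite(f"pics/{n}0.png",arm.get_image(n))
    print(n,arm.camera_params(n))
print(arm.camera_params("wrist"))
E
```

```text
pics
{'clock': 0.0, 'joints': [-1.4286, 0.4352, 0.025, 1.5741, -0.0116, 1.134, -0.0751], 'dq': [0.0011, -0.0005, -0.0009, 0.0001, -0.002, 0.001, 0.0002], 'joint_efforts': [0.0008, -66.7837, 0.985, -31.4467, -0.0606, 0.0429, 0.0002], 'position': [0.1514, 0.6059, 0.245], 'ee_rot': [-1.3162, -1.0261, 1.028], 'force': [-1.0675, 0.2523, -0.2191], 'ft_torque': [0.0018, 0.0539, 0.0021], 'width': 0.998}
scene {'K': array([[414.1893556 ,   0.        , 279.66603338],
       [  0.        , 414.1893556 , 217.02279809],
       [  0.        ,   0.        ,   1.        ]]), 'R': array([[ 0.5759838 , -0.81743152, -0.00695518],
       [-0.50985177, -0.3525784 , -0.7846908 ],
       [ 0.63897874,  0.4555153 , -0.61984835]]), 't': array([-0.30821564,  0.36119301,  1.08624154])}
top {'K': array([[520.38591031,   0.        , 278.68060345],
       [  0.        , 520.38591031, 219.22578121],
       [  0.        ,   0.        ,   1.        ]]), 'R': array([[-0.0303537 , -0.99948177,  0.01071639],
       [-0.98991403,  0.02857538, -0.13875757],
       [ 0.13837944, -0.01482011, -0.9902684 ]]), 't': array([-0.01147428,  0.48174147,  1.56354892])}
{'K': array([[325.1922621 ,   0.        , 276.94081882],
       [  0.        , 325.1922621 , 213.96889864],
       [  0.        ,   0.        ,   1.        ]]), 'tool_from_camera': array([[ 9.99999237e-01, -5.50859967e-04, -1.10566273e-03,
        -2.91513472e-04],
       [ 9.21348176e-04, -2.63603623e-01,  9.64630645e-01,
        -1.39178140e-01],
       [-8.22833107e-04, -9.64630928e-01, -2.63602914e-01,
         7.07087057e-02],
       [ 0.00000000e+00,  0.00000000e+00,  0.00000000e+00,
         1.00000000e+00]])}
```

View pics/scene0.png

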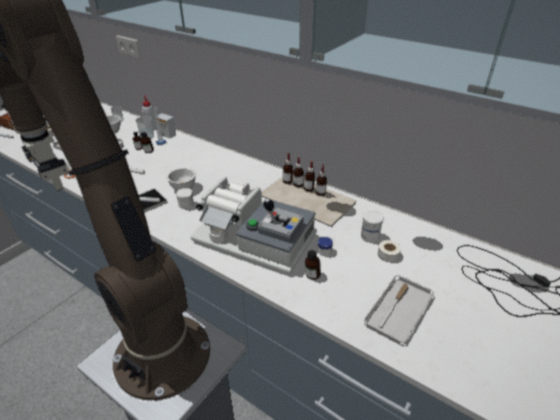

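View pics/top0.png

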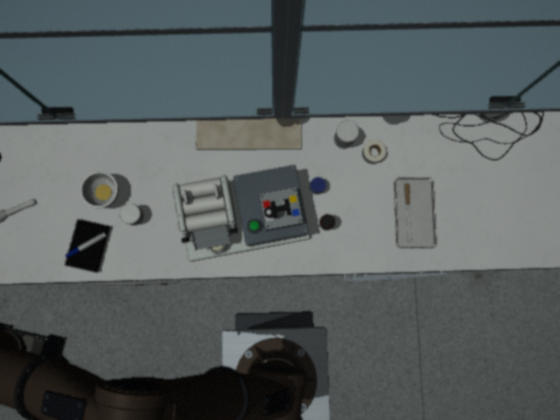

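Run:
```python
import cv2
a=cv2.imread("pics/top0.png"); b=cv2.imread("pics/scene0.png")
cv2.imwrite("pics/topc.png",cv2.resize(a[120:270,230:430],None,fx=4,fy=4,interpolation=cv2.INTER_CUBIC))
cv2.imwrite("pics/scenec.png",cv2.resize(b[120:270,230:430],None,fx=4,fy=4,interpolation=cv2.INTER_CUBIC))
```

```text
(no output)
```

View pics/topc.png

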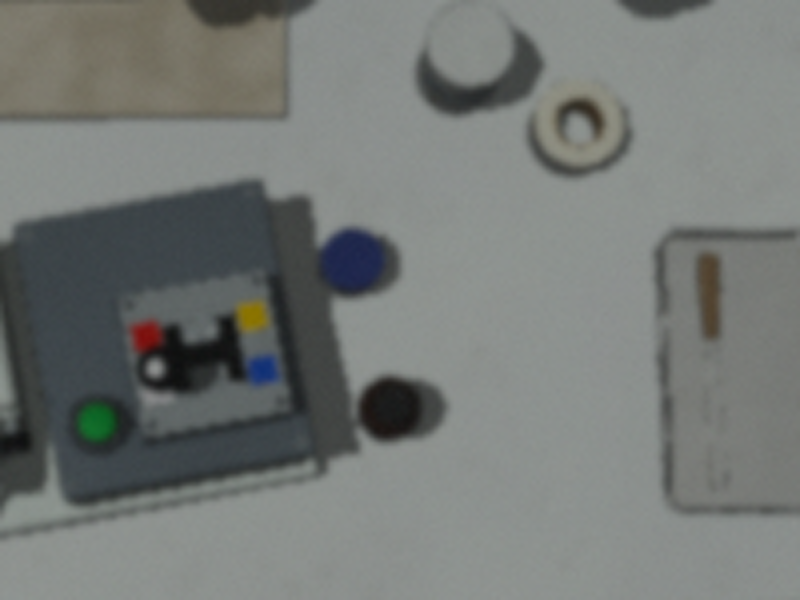

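View pics/scenec.png

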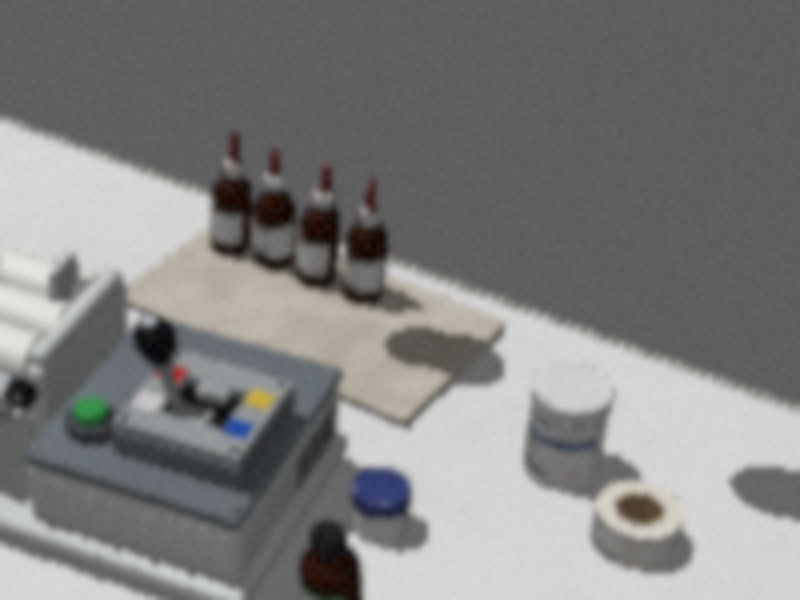

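The top view shows the blue square as the front one of the right column (crop 263,370), yellow behind it (253,316), the button at (97,422) and the knob over the left column (157,368). Next I measure these.

```bash
cat > h.py <<'E'
import numpy as np,cv2
from cell import arm
def ray(n,u,v):
    p=arm.camera_params(n);K=p["K"];R=np.array(p["R"]);t=np.array(p["t"])
    d=R.T@np.linalg.inv(K)@np.array([u,v,1.]);return -R.T@t,d
def at(n,u,v,z):
    o,d=ray(n,u,v);return o+d*(z-o[2])/d[2]
def proj(n,X):
    p=arm.camera_params(n);c=np.array(p["R"])@X+p["t"];q=p["K"]@c;return q[:2]/q[2]
def seg(im,col,box):
    x0,y0,x1,y1=box;h=cv2.cvtColor(im,cv2.COLOR_BGR2HSV)[y0:y1,x0:x1].astype(int)
    H,S,V=h[...,0],h[...,1],h[...,2]
    m={'blue':(abs(H-115)<15)&(S>120)&(V>90),'yellow':(abs(H-25)<8)&(S>120)&(V>90),'red':((H<8)|(H>172))&(S>130)&(V>70),'green':(abs(H-65)<15)&(S>120)&(V>50)}[col]
    n,l,st,c=cv2.connectedComponentsWithStats(m.astype(np.uint8));i=1+np.argmax(st[1:,4]);return c[i]+[x0,y0],st[i,4]
E
python3 - <<'E'
from h import *
for n,b in [("top",(232,165,305,245)),("scene",(240,195,305,245))]:
    im=cv2.imread(f"pics/{n}0.png")
    for c,z in [("blue",.138),("yellow",.138),("red",.138),("green",.123)]:
        try:
            p,a=seg(im,c,b);print(n,c,p.round(1),a,at(n,*p,z).round(4))
        except Exception as e: print(n,c,e)
# knob
print("plate corners top", [at("top",230+u/4,120+v/4,.138).round(4).tolist() for u,v in [(120,298),(268,272),(305,408),(148,440)]])
o1,d1=ray("top",230+157/4,120+368/4);o2,d2=ray("scene",230+155/4,120+342/4)
A=np.c_[d1,-d2];s=np.linalg.lstsq(A,o2-o1,rcond=None)[0];print("knob",o1+d1*s[0],o2+d2*s[1])
E
```

```text
top blue [295.1 212.1] 45 [ 0.4859 -0.0721  0.138 ]
top yellow [292.4 198.7] 47 [ 0.5253 -0.0656  0.138 ]
top red [266.2 203.6] 41 [0.5129 0.0102 0.138 ]
top green [253.7 225.2] 80 [0.4533 0.0484 0.123 ]
scene blue [288.6 226.6] 19 [ 0.4862 -0.0695  0.138 ]
scene yellow [294.4 219.4] 16 [ 0.526  -0.0644  0.138 ]
scene red [274. 213.] 5 [0.5161 0.0077 0.138 ]
scene green [252.3 222.6] 41 [0.4519 0.0472 0.123 ]
plate corners top [[0.5402, 0.0275, 0.138], [0.5562, -0.0799, 0.138], [0.4563, -0.1029, 0.138], [0.4365, 0.0101, 0.138]]
knob [0.47992194 0.00210607 0.19246517] [0.4807628  0.00116028 0.19259227]
```

```bash
cat >> h.py <<'E'
from scipy.spatial.transform import Rotation as Ro
G=np.array([.4995,-.0313]);yaw=np.arctan2(.163,.987)
ex=np.array([np.cos(yaw),np.sin(yaw)]);ey=np.array([-ex[1],ex[0]])
def gate(x,y): return G+(x*ex+y*ey)/1000
def st():
    s=arm.observe();R=Ro.from_rotvec(s["ee_rot"]).as_matrix();p=np.array(s["position"]);d=p[:2]-G
    print("t",round(s["clock"],2),"pos",p.round(4),"gate mm",(d@ex*1000).round(1),(d@ey*1000).round(1),"F",np.round(s["force"],1),"w",round(s["width"],3))
    return p,R
def togo(x,y,z):
    "shift in tool cm to bring TCP to gate-mm x,y and height z m; remaining turn"
    p,R=st();t=np.r_[gate(x,y),z]
    Rt=np.c_[np.r_[SGN*ex,0],[0,0,-1],np.cross(np.r_[SGN*ex,0],[0,0,-1])]
    print("shift cm",(R.T@(t-p)*100).round(2),"rot",Ro.from_matrix(R.T@Rt).as_rotvec().round(3))
SGN=1
E
python3 - <<'E'
import h;from h import *
p,R=st();print(R.round(3));
for s in(1,-1):
    h.SGN=s;togo(-75,36,.246)
E
```

```text
t 0.1 pos [0.1514 0.6059 0.245 ] gate mm -239.6 685.4 F [-1.4 -0.1  0.1] w 1.004
[[ 0.242 -0.    -0.97 ]
 [ 0.97  -0.001  0.242]
 [-0.001 -1.    -0.   ]]
t 0.1 pos [0.1514 0.6059 0.245 ] gate mm -239.6 685.4 F [-1.4 -0.1  0.1] w 1.004
shift cm [-5.306e+01 -2.000e-02 -4.090e+01] rot [ 1.000e-03  1.162e+00 -1.000e-03]
t 0.1 pos [0.1514 0.6059 0.245 ] gate mm -239.6 685.4 F [-1.4 -0.1  0.1] w 1.004
shift cm [-5.306e+01 -2.000e-02 -4.090e+01] rot [-1.000e-03 -1.979e+00 -1.000e-03]
```

```bash
cat >> h.py <<'E'
def plan(x,y,z,n):
    p,R=st();t=np.r_[gate(x,y),z]
    Rt=np.c_[np.r_[ex,0],[0,0,-1],np.cross(np.r_[ex,0],[0,0,-1])]
    rv=Ro.from_matrix(R.T@Rt).as_rotvec()
    for i in range(n):
        Ri=R@Ro.from_rotvec(rv*i/n).as_matrix()
        print((Ri.T@(t-p)/n*100).round(1).tolist(),(rv/n).round(3).tolist())
E
python3 -c "
from h import *
plan(-80,36,.246,14)"
```

```text
t 0.1 pos [0.1514 0.6059 0.245 ] gate mm -239.6 685.4 F [-1.4 -0.1  0.1] w 1.004
[-3.8, -0.0, -2.9] [0.0, 0.083, -0.0]
[-3.6, -0.0, -3.2] [0.0, 0.083, -0.0]
[-3.3, -0.0, -3.5] [0.0, 0.083, -0.0]
[-3.0, -0.0, -3.7] [0.0, 0.083, -0.0]
[-2.7, -0.0, -4.0] [0.0, 0.083, -0.0]
[-2.3, -0.0, -4.2] [0.0, 0.083, -0.0]
[-2.0, -0.0, -4.4] [0.0, 0.083, -0.0]
[-1.6, -0.0, -4.5] [0.0, 0.083, -0.0]
[-1.2, -0.0, -4.6] [0.0, 0.083, -0.0]
[-0.8, -0.0, -4.7] [0.0, 0.083, -0.0]
[-0.4, -0.0, -4.8] [0.0, 0.083, -0.0]
[-0.0, -0.0, -4.8] [0.0, 0.083, -0.0]
[0.4, -0.0, -4.8] [0.0, 0.083, -0.0]
[0.8, -0.0, -4.7] [0.0, 0.083, -0.0]
```

Emit:
move_arm(jaw=0, series=[{"x":-3.8,"z":-2.9,"ry":0.083},{"x":-3.6,"z":-3.2,"ry":0.083},{"x":-3.3,"z":-3.5,"ry":0.083},{"x":-3.0,"z":-3.7,"ry":0.083},{"x":-2.7,"z":-4.0,"ry":0.083},{"x":-2.3,"z":-4.2,"ry":0.083},{"x":-2.0,"z":-4.4,"ry":0.083},{"x":-1.6,"z":-4.5,"ry":0.083}])

```text
invalid input
```

```bash
python3 -c "
from h import *
plan(-85,36,.246,8)"
```

```text
t 0.1 pos [0.1514 0.6059 0.245 ] gate mm -239.6 685.4 F [-1.4 -0.1  0.1] w 1.004
[-6.7, -0.0, -5.0] [0.0, 0.145, -0.0]
[-5.9, -0.0, -5.9] [0.0, 0.145, -0.0]
[-5.0, -0.0, -6.7] [0.0, 0.145, -0.0]
[-3.9, -0.0, -7.4] [0.0, 0.145, -0.0]
[-2.8, -0.0, -7.8] [0.0, 0.145, -0.0]
[-1.7, -0.0, -8.2] [0.0, 0.145, -0.0]
[-0.5, -0.0, -8.3] [0.0, 0.145, -0.0]
[0.7, -0.0, -8.3] [0.0, 0.145, -0.0]
```

Emit:
move_arm(jaw=0, series=[{"x":-3.8,"y":0,"z":-2.9,"rx":0,"ry":0.083,"rz":0},{"x":-3.6,"y":0,"z":-3.2,"rx":0,"ry":0.083,"rz":0},{"x":-3.3,"y":0,"z":-3.5,"rx":0,"ry":0.083,"rz":0},{"x":-3.0,"y":0,"z":-3.7,"rx":0,"ry":0.083,"rz":0},{"x":-2.7,"y":0,"z":-4.0,"rx":0,"ry":0.083,"rz":0},{"x":-2.3,"y":0,"z":-4.2,"rx":0,"ry":0.083,"rz":0},{"x":-2.0,"y":0,"z":-4.4,"rx":0,"ry":0.083,"rz":0},{"x":-1.6,"y":0,"z":-4.5,"rx":0,"ry":0.083,"rz":0}])

```text
clock: 1.1
position: [0.3007, 0.2421, 0.2427]
ee_rot: [-1.514, -0.503, 0.509]
force: [1.5, -0.0, -0.1]
width: 0.179
```

```bash
python3 -c "
from h import *
plan(-85,36,.246,8)"
```

```text
t 1.1 pos [0.3007 0.2421 0.2427] gate mm -151.6 302.1 F [ 1.5 -0.  -0.1] w 0.179
[-0.8, -0.0, -3.3] [0.0, 0.06, -0.001]
[-0.6, -0.0, -3.4] [0.0, 0.06, -0.001]
[-0.4, -0.0, -3.4] [0.0, 0.06, -0.001]
[-0.2, -0.0, -3.4] [0.0, 0.06, -0.001]
[0.0, -0.0, -3.4] [0.0, 0.06, -0.001]
[0.2, -0.0, -3.4] [0.0, 0.06, -0.001]
[0.4, -0.0, -3.4] [0.0, 0.06, -0.001]
[0.6, -0.0, -3.4] [0.0, 0.06, -0.001]
```

Emit:
move_arm(jaw=0, series=[{"x":-0.8,"y":0,"z":-3.3,"rx":0,"ry":0.06,"rz":0},{"x":-0.6,"y":0,"z":-3.4,"rx":0,"ry":0.06,"rz":0},{"x":-0.4,"y":0,"z":-3.4,"rx":0,"ry":0.06,"rz":0},{"x":-0.2,"y":0,"z":-3.4,"rx":0,"ry":0.06,"rz":0},{"x":0,"y":0,"z":-3.4,"rx":0,"ry":0.06,"rz":0},{"x":0.2,"y":0,"z":-3.4,"rx":0,"ry":0.06,"rz":0},{"x":0.4,"y":0,"z":-3.4,"rx":0,"ry":0.06,"rz":0},{"x":0.6,"y":0,"z":-3.4,"rx":0,"ry":0.06,"rz":0},{"x":0,"y":0,"z":0,"rx":0,"ry":0,"rz":0}])

```text
clock: 2.22
position: [0.408, -0.0229, 0.2428]
ee_rot: [-1.571, -0.11, 0.115]
force: [0.3, 0.5, 0.6]
width: 0.004
```

```bash
python3 -c "
from h import *
togo(-85,36,.246)
cv2.imwrite('pics/w1.png',arm.get_image('wrist'))
t=arm.get_image('top');cv2.imwrite('pics/t1.png',cv2.resize(t[150:270,200:360],None,fx=5,fy=5,interpolation=cv2.INTER_CUBIC))"
```

```text
t 2.23 pos [ 0.408  -0.0229  0.2428] gate mm -88.9 23.2 F [0.3 0.5 0.6] w 0.004
shift cm [ 0.36 -0.32  1.29] rot [ 0.003 -0.021 -0.004]
```

View pics/w1.png

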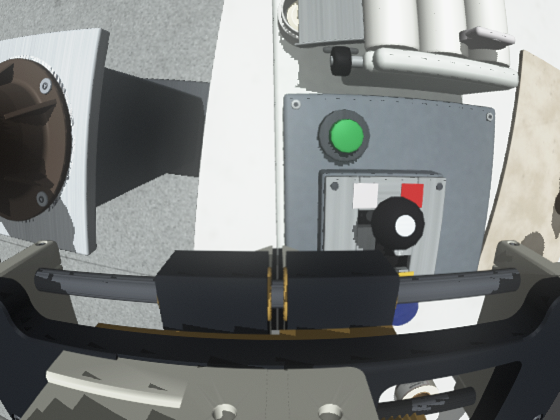

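View pics/t1.png

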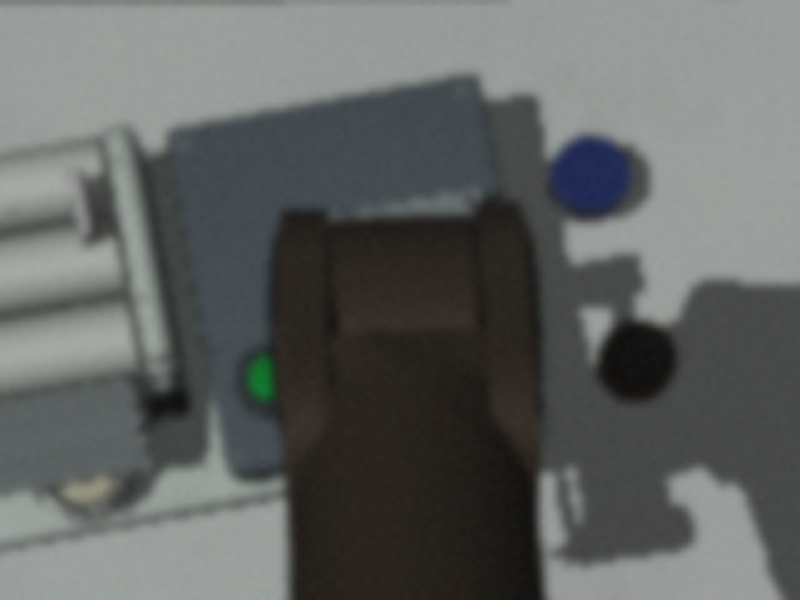

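```bash
cat >> h.py <<'E'
def wat(u,v,z):
    c=arm.camera_params("wrist");K=c["K"];T=np.array(c["tool_from_camera"])
    a=np.array([u-K[0,2],v-K[1,2]]);r=np.linalg.norm(a);th=r/K[0,0]
    d=np.r_[a/r*np.sin(th),np.cos(th)]
    s=arm.observe();R=Ro.from_rotvec(s["ee_rot"]).as_matrix();o=R@T[:3,3]+s["position"];d=R@T[:3,:3]@d
    X=o+d*(z-o[2])/d[2];g=X[:2]-G;return X.round(4),(g@ex*1000).round(1),(g@ey*1000).round(1)
E
python3 -c "
from h import *
st()
print('knob',wat(399,223,.197),'dot',wat(404,225,.215));print('btn',wat(347,137,.123),'white',wat(365,195,.138),'red',wat(412,193,.138))
t=arm.get_image('scene');cv2.imwrite('pics/s1.png',cv2.resize(t[130:280,200:400],None,fx=4,fy=4,interpolation=cv2.INTER_CUBIC))"
```

```text
t 2.33 pos [ 0.4073 -0.0207  0.2426] gate mm -89.3 25.5 F [-0.9 -0.1 -0.3] w 0.002
knob (array([0.4801, 0.0044, 0.197 ]), np.float64(-13.4), np.float64(38.3)) dot (array([0.4754, 0.0081, 0.215 ]), np.float64(-17.4), np.float64(42.8))
btn (array([0.4527, 0.0499, 0.123 ]), np.float64(-32.9), np.float64(87.8)) white (array([0.4721, 0.0081, 0.138 ]), np.float64(-20.6), np.float64(43.3)) red (array([0.5116, 0.0162, 0.138 ]), np.float64(19.7), np.float64(44.9))
```

View pics/s1.png

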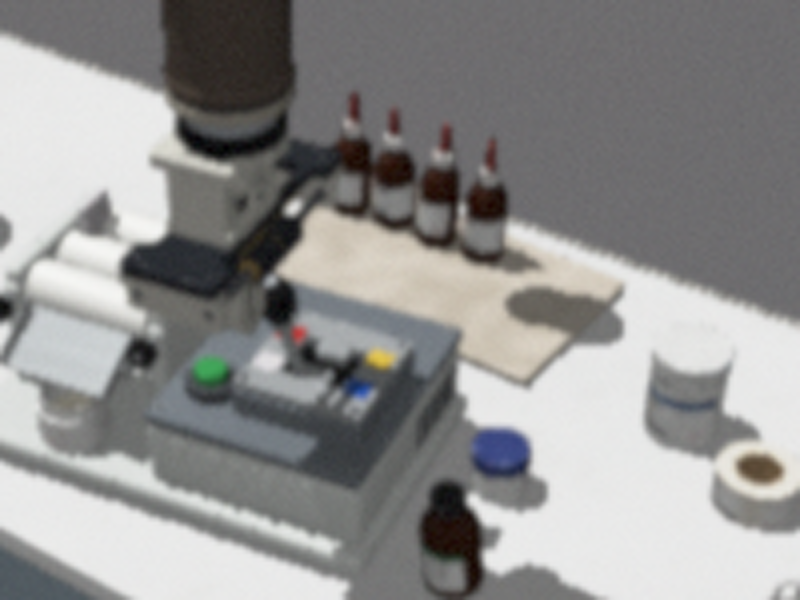

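```bash
python3 -c "
from h import *
togo(-90,36,.206)"
```

```text
t 2.38 pos [ 0.4072 -0.0201  0.2426] gate mm -89.2 26.1 F [ 0.1 -0.1  0.2] w 0.007
shift cm [-0.07  3.66  1.  ] rot [ 0.002 -0.015 -0.005]
```

Emit:
move_arm(series=[{"x":0,"y":1.9,"z":0.5,"rx":0,"ry":-0.015,"rz":-0.005},{"x":0,"y":1.8,"z":0.5,"rx":0,"ry":0,"rz":0},{"x":0,"y":0,"z":0,"rx":0,"ry":0,"rz":0}])

```text
clock: 2.75
position: [0.4046, -0.0068, 0.2048]
ee_rot: [-1.567, -0.135, 0.134]
force: [-0.4, 0.2, -0.7]
width: 0.002
```

```bash
python3 -c "
from h import *
togo(-90,36,.206)
print(wat(400,222,.197))
cv2.imwrite('pics/w2.png',arm.get_image('wrist'))
t=arm.get_image('scene');cv2.imwrite('pics/s2.png',cv2.resize(t[150:250,200:333],None,fx=6,fy=6,interpolation=cv2.INTER_CUBIC))"
```

```text
t 2.75 pos [ 0.4046 -0.0068  0.2048] gate mm -89.6 39.7 F [-0.4  0.2 -0.7] w 0.002
shift cm [-0.04 -0.12 -0.37] rot [0.001 0.008 0.   ]
(array([0.4603, 0.0294, 0.197 ]), np.float64(-28.8), np.float64(66.3))
```

View pics/s2.png

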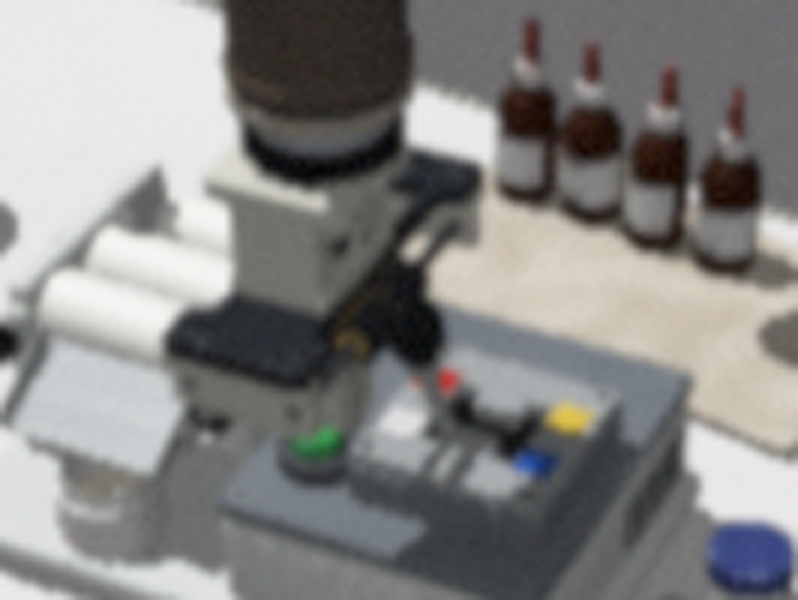

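View pics/w2.png

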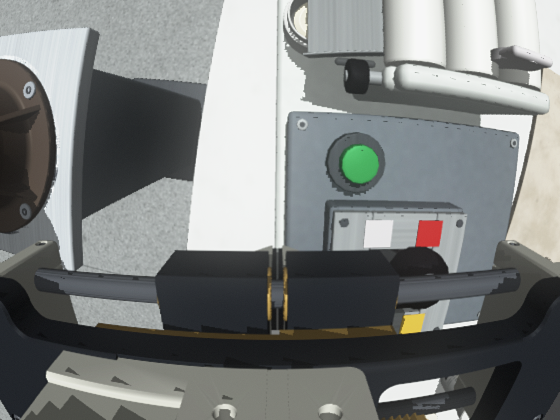

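```bash
python3 -c "
from h import *
p,R=st()
for y in(.019,-.0,-.047,-.09):
  for x in(-.06,-.019,0,.019,.06):
    for z in (0,):
      q=proj('scene',p+R@np.array([x,y,z]));print('y',y,'x',x,((q-[200,150])*6).round())
print('knob',(proj('scene',np.r_[gate(-14,36),.197])-[200,150])*6)
p=arm.camera_params('wrist');T=np.linalg.inv(p['tool_from_camera'])
for x in(0,.019,.05):
  for y in(.019,0,-.03,-.047,-.06):
    for z in(.0095,-.0095):
      c=T@[x,y,z,1];th=np.arctan2(np.hypot(*c[:2]),c[2]);u=c[:2]/np.hypot(*c[:2])*th*325.2+p['K'][:2,2];print(x,y,z,u.round())
"
```

```text
t 2.85 pos [ 0.4057 -0.0073  0.2058] gate mm -88.6 39.0 F [0.4 0.3 0.2] w 0.003
y 0.019 x -0.06 [277. 495.]
y 0.019 x -0.019 [318. 445.]
y 0.019 x 0 [336. 423.]
y 0.019 x 0.019 [354. 401.]
y 0.019 x 0.06 [392. 356.]
y -0.0 x -0.06 [275. 464.]
y -0.0 x -0.019 [316. 415.]
y -0.0 x 0 [335. 393.]
y -0.0 x 0.019 [353. 371.]
y -0.0 x 0.06 [390. 326.]
y -0.047 x -0.06 [269. 386.]
y -0.047 x -0.019 [311. 337.]
y -0.047 x 0 [330. 315.]
y -0.047 x 0.019 [349. 294.]
y -0.047 x 0.06 [388. 250.]
y -0.09 x -0.06 [263. 310.]
y -0.09 x -0.019 [307. 262.]
y -0.09 x 0 [326. 241.]
y -0.09 x 0.019 [345. 220.]
y -0.09 x 0.06 [385. 177.]
knob [409.98476244 326.48102559]
0 0.019 0.0095 [277. 247.]
0 0.019 -0.0095 [277. 279.]
0 0 0.0095 [277. 261.]
0 0 -0.0095 [277. 297.]
0 -0.03 0.0095 [277. 293.]
0 -0.03 -0.0095 [277. 333.]
0 -0.047 0.0095 [277. 317.]
0 -0.047 -0.0095 [277. 360.]
0 -0.06 0.0095 [277. 341.]
0 -0.06 -0.0095 [277. 384.]
0.019 0.019 0.0095 [313. 247.]
0.019 0.019 -0.0095 [312. 279.]
0.019 0 0.0095 [317. 261.]
0.019 0 -0.0095 [316. 296.]
0.019 -0.03 0.0095 [326. 292.]
0.019 -0.03 -0.0095 [323. 332.]
0.019 -0.047 0.0095 [333. 316.]
0.019 -0.047 -0.0095 [329. 358.]
0.019 -0.06 0.0095 [339. 339.]
0.019 -0.06 -0.0095 [334. 383.]
0.05 0.019 0.0095 [370. 246.]
0.05 0.019 -0.0095 [367. 278.]
0.05 0 0.0095 [381. 260.]
0.05 0 -0.0095 [376. 294.]
0.05 -0.03 0.0095 [402. 289.]
0.05 -0.03 -0.0095 [394. 328.]
0.05 -0.047 0.0095 [417. 311.]
0.05 -0.047 -0.0095 [407. 352.]
0.05 -0.06 0.0095 [431. 331.]
0.05 -0.06 -0.0095 [419. 374.]
```

Emit:
move_arm(series=[{"x":1.5,"y":0,"z":-0.3,"rx":0,"ry":0.008,"rz":0},{"x":1.4,"y":0,"z":0,"rx":0,"ry":0,"rz":0},{"x":0,"y":0,"z":0,"rx":0,"ry":0,"rz":0}])

```text
clock: 3.22
position: [0.4386, -0.0049, 0.2076]
ee_rot: [-1.567, -0.133, 0.123]
force: [-0.4, -0.2, -0.5]
width: 0.005
```

```bash
python3 -c "
from h import *
togo(-54,36,.206)
cv2.imwrite('pics/w3.png',arm.get_image('wrist'))
t=arm.get_image('scene');cv2.imwrite('pics/s3.png',cv2.resize(t[150:250,200:333],None,fx=6,fy=6,interpolation=cv2.INTER_CUBIC))"
```

```text
t 3.23 pos [ 0.4386 -0.0049  0.2076] gate mm -55.7 35.9 F [-0.4 -0.2 -0.5] w 0.005
shift cm [0.17 0.16 0.01] rot [ 0.    -0.001  0.006]
```

View pics/s3.png

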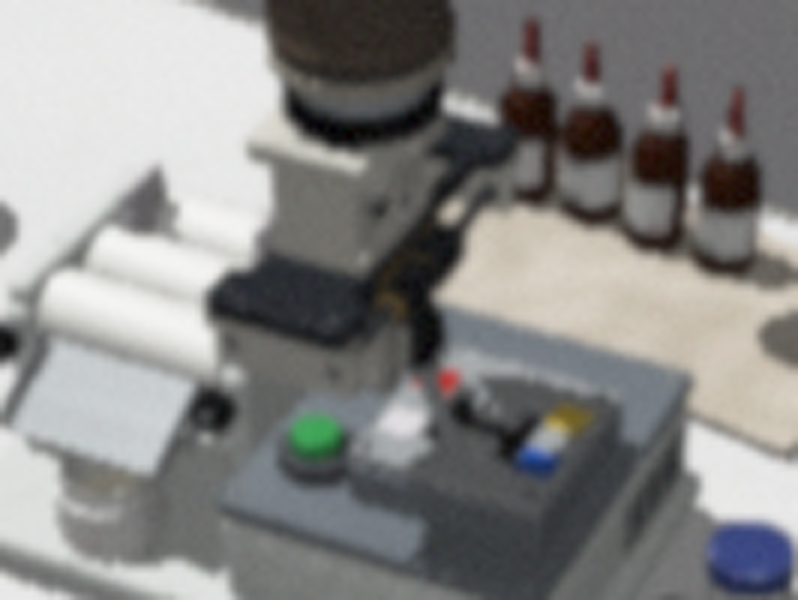

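View pics/w3.png

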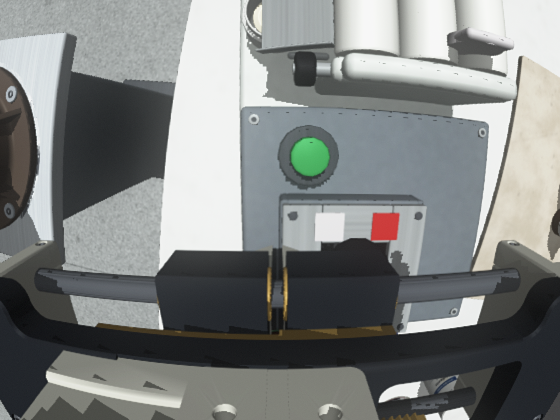

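Emit:
move_arm(series=[{"x":0.5,"y":0.2,"z":0,"rx":0,"ry":0,"rz":0.006},{"x":0.5,"y":0,"z":0,"rx":0,"ry":0,"rz":0},{"x":0,"y":0,"z":0,"rx":0,"ry":0,"rz":0}])

```text
clock: 3.7
position: [0.4468, -0.0036, 0.2049]
ee_rot: [-1.567, -0.125, 0.13]
force: [-1.5, -0.5, 0.3]
width: 0.007
```

```bash
python3 -c "
from h import *
togo(-36,36,.206)
t=arm.get_image('scene');cv2.imwrite('pics/s4.png',cv2.resize(t[150:250,200:333],None,fx=6,fy=6,interpolation=cv2.INTER_CUBIC))"
```

```text
t 3.7 pos [ 0.4468 -0.0036  0.2049] gate mm -47.5 35.9 F [-1.5 -0.5  0.3] w 0.007
shift cm [ 1.15 -0.11  0.01] rot [-0.001 -0.001 -0.003]
```

View pics/s4.png

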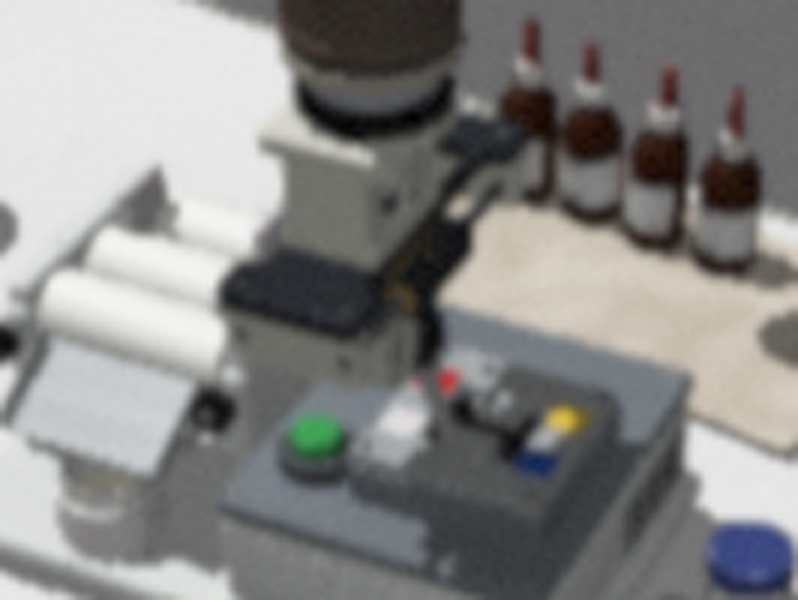

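Emit:
move_arm(series=[{"x":0.4,"y":0,"z":0,"rx":0,"ry":0,"rz":0},{"x":0.4,"y":0,"z":0,"rx":0,"ry":0,"rz":0}])

```text
clock: 4.0
position: [0.4539, -0.0024, 0.2048]
ee_rot: [-1.566, -0.124, 0.131]
force: [-3.4, 0.2, 2.6]
width: 0.002
```

```bash
python3 -c "
from h import *
togo(-36,36,.206)"
```

```text
t 4.0 pos [ 0.4539 -0.0024  0.2048] gate mm -40.3 36.0 F [-3.4  0.2  2.6] w 0.002
shift cm [ 0.43 -0.12  0.  ] rot [-0.001 -0.001 -0.005]
```

Emit:
move_arm(series=[{"x":0.4,"y":0,"z":0,"rx":0,"ry":0,"rz":0},{"x":0,"y":0,"z":0,"rx":0,"ry":0,"rz":0}])

```text
clock: 4.25
position: [0.4583, -0.0016, 0.2048]
ee_rot: [-1.566, -0.124, 0.131]
force: [-2.7, 0.0, 1.9]
width: 0.004
```

```bash
python3 -c "
from h import *
togo(-80,36,.206)"
```

```text
t 4.25 pos [ 0.4583 -0.0016  0.2048] gate mm -35.8 36.0 F [-2.7  0.   1.9] w 0.004
shift cm [-4.42 -0.1  -0.01] rot [-0.001 -0.001 -0.005]
```

Emit:
move_arm(series=[{"x":-3.5,"y":0,"z":0,"rx":0,"ry":0,"rz":0},{"x":-1.0,"y":0,"z":4.0,"rx":0,"ry":0,"rz":0},{"x":3.0,"y":0,"z":1.0,"rx":0,"ry":0,"rz":0},{"x":0,"y":0,"z":0,"rx":0,"ry":0,"rz":0},{"x":0,"y":0,"z":0,"rx":0,"ry":0,"rz":0}])

```text
clock: 4.88
position: [0.4369, 0.0464, 0.2055]
ee_rot: [-1.566, -0.127, 0.126]
force: [0.7, -0.7, -0.1]
width: 0.004
```

```bash
python3 -c "
from h import *
togo(0,80,.206)
cv2.imwrite('pics/w5.png',arm.get_image('wrist'))
t=arm.get_image('scene');cv2.imwrite('pics/s5.png',cv2.resize(t[150:250,200:333],None,fx=6,fy=6,interpolation=cv2.INTER_CUBIC))"
```

```text
t 4.88 pos [0.4369 0.0464 0.2055] gate mm -49.1 86.8 F [ 0.7 -0.7 -0.1] w 0.004
shift cm [ 4.91 -0.05 -0.67] rot [-0.001 -0.002  0.001]
```

View pics/s5.png

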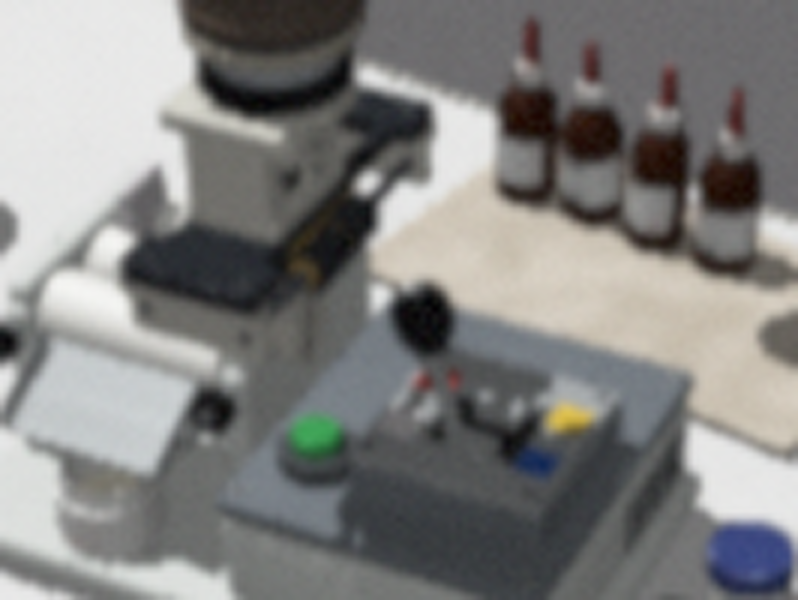

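View pics/w5.png

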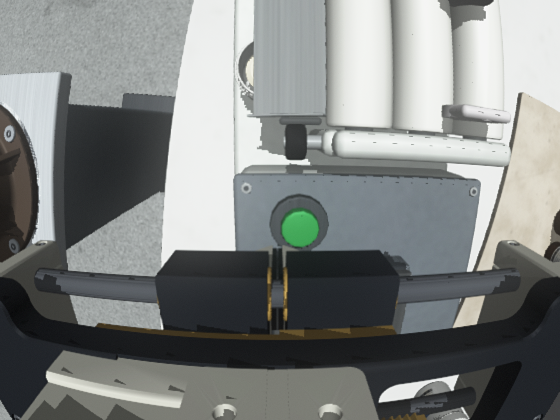

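```bash
python3 -c "
from h import *
for x in(-14,-7,0,7): print(x,(proj('scene',np.r_[gate(x,36),.199])-[200,150])*6)
t=arm.get_image('top');cv2.imwrite('pics/t5.png',cv2.resize(t[180:240,230:310],None,fx=10,fy=10,interpolation=cv2.INTER_CUBIC))
for x in(-14,0,7): print(x,(proj('top',np.r_[gate(x,36),.199])-[230,180])*10)
"
```

```text
-14 [409.89118126 323.33712483]
-7 [416.08956441 315.99649873]
0 [422.24018398 308.71243813]
7 [428.34358993 301.48429171]
-14 [392.94980146 316.72438714]
0 [383.28229062 267.46473734]
7 [378.4580178  242.88322993]
```

View pics/t5.png

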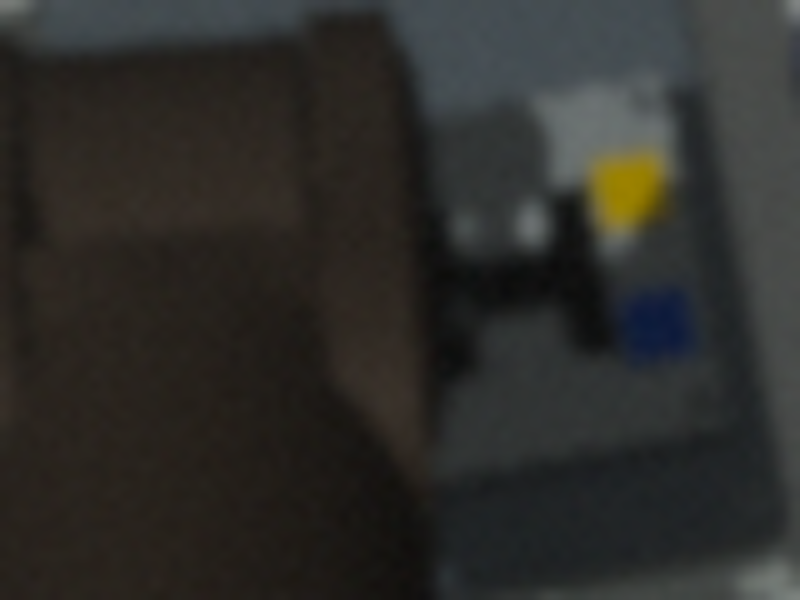

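Emit:
move_arm(series=[{"x":2.5,"y":0,"z":-0.4,"rx":0,"ry":0,"rz":0},{"x":2.2,"y":0,"z":-0.2,"rx":0,"ry":0,"rz":0},{"x":0,"y":0,"z":0,"rx":0,"ry":0,"rz":0}])

```text
clock: 5.4
position: [0.4844, 0.0467, 0.2057]
ee_rot: [-1.565, -0.125, 0.124]
force: [-0.2, -0.7, -0.0]
width: 0.003
```

```bash
python3 -c "
from h import *
togo(-1,66,.206)"
```

```text
t 5.4 pos [0.4844 0.0467 0.2057] gate mm -2.2 79.4 F [-0.2 -0.7 -0. ] w 0.003
shift cm [ 0.13 -0.03 -1.34] rot [-0.002 -0.005  0.001]
```

Emit:
move_arm(series=[{"x":0.1,"y":0,"z":-1.3,"rx":0,"ry":0,"rz":0},{"x":0,"y":0,"z":-0.7,"rx":0,"ry":0,"rz":0},{"x":0,"y":0,"z":-0.6,"rx":0,"ry":0,"rz":0}])

```text
clock: 5.78
position: [0.4878, 0.0201, 0.2057]
ee_rot: [-1.563, -0.125, 0.125]
force: [0.3, 2.9, 1.9]
width: 0.005
```

```bash
python3 -c "
from h import *
togo(-1,-8,.206)
t=arm.get_image('scene');cv2.imwrite('pics/s6.png',cv2.resize(t[150:250,200:333],None,fx=6,fy=6,interpolation=cv2.INTER_CUBIC))"
```

```text
t 5.78 pos [0.4878 0.0201 0.2057] gate mm -3.1 52.6 F [0.3 2.9 1.9] w 0.005
shift cm [ 0.24 -0.05 -6.06] rot [-0.004 -0.004 -0.   ]
```

View pics/s6.png

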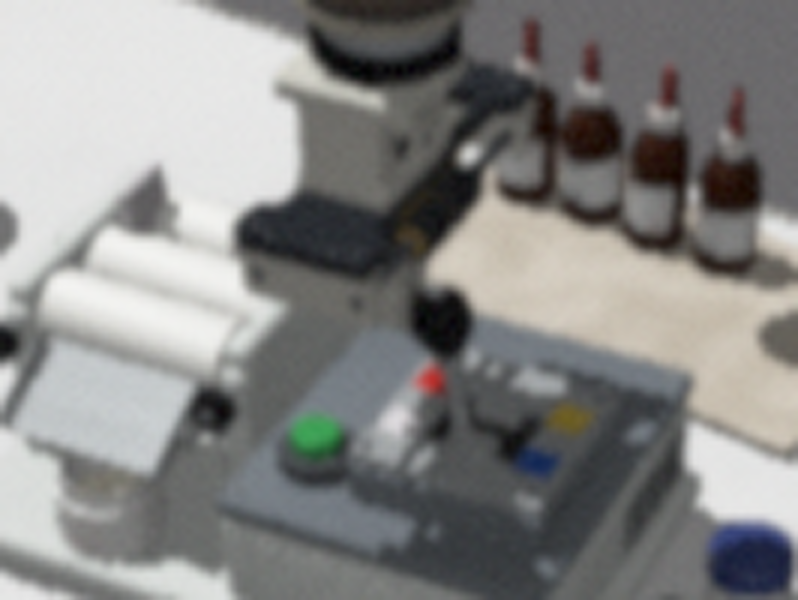

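Emit:
move_arm(series=[{"x":0.1,"y":0,"z":-0.8,"rx":0,"ry":0,"rz":0},{"x":0,"y":0,"z":-0.8,"rx":0,"ry":0,"rz":0},{"x":0,"y":0,"z":-0.8,"rx":0,"ry":0,"rz":0},{"x":0,"y":0,"z":-0.8,"rx":0,"ry":0,"rz":0},{"x":0,"y":0,"z":-0.8,"rx":0,"ry":0,"rz":0}])

```text
clock: 6.45
position: [0.4952, -0.0224, 0.2057]
ee_rot: [-1.563, -0.124, 0.126]
force: [0.2, 3.2, 1.3]
width: 0.005
```

```bash
python3 -c "
from h import *
togo(-1,-8,.206)"
```

```text
t 6.45 pos [ 0.4952 -0.0224  0.2057] gate mm -2.8 9.5 F [0.2 3.2 1.3] w 0.005
shift cm [ 0.19 -0.04 -1.75] rot [-0.004 -0.004 -0.   ]
```

Emit:
move_arm(series=[{"x":0,"y":0,"z":-0.7,"rx":0,"ry":0,"rz":0},{"x":0,"y":0,"z":-0.6,"rx":0,"ry":0,"rz":0},{"x":0,"y":0,"z":-0.3,"rx":0,"ry":0,"rz":0}])

```text
clock: 6.82
position: [0.4974, -0.0397, 0.205]
ee_rot: [-1.563, -0.123, 0.126]
force: [-0.1, 5.2, -1.8]
width: 0.006
```

```bash
python3 -c "
from h import *
togo(-1,-8,.206)
t=arm.get_image('scene');cv2.imwrite('pics/s7.png',cv2.resize(t[150:250,200:333],None,fx=6,fy=6,interpolation=cv2.INTER_CUBIC))"
```

```text
t 6.83 pos [ 0.4974 -0.0397  0.205 ] gate mm -3.4 -7.9 F [-0.1  5.2 -1.8] w 0.006
shift cm [ 0.24 -0.1  -0.01] rot [-0.004 -0.005 -0.002]
```

View pics/s7.png

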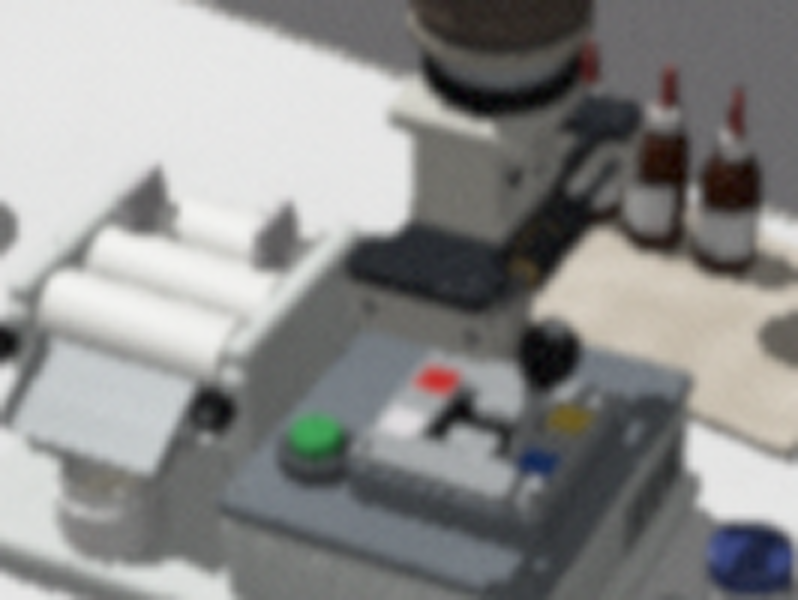

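Emit:
move_arm(series=[{"x":0,"y":0,"z":2.0,"rx":0,"ry":0,"rz":0},{"x":2.5,"y":0,"z":0,"rx":0,"ry":0,"rz":0},{"x":3.0,"y":0,"z":0,"rx":0,"ry":0,"rz":0},{"x":0,"y":0,"z":0,"rx":0,"ry":0,"rz":0}])

```text
clock: 7.38
position: [0.5503, -0.0126, 0.2055]
ee_rot: [-1.566, -0.123, 0.124]
force: [-0.6, 0.3, -0.4]
width: 0.001
```

```bash
python3 -c "
from h import *
togo(52,-35,.206)"
```

```text
t 7.38 pos [ 0.5503 -0.0126  0.2055] gate mm 53.2 10.2 F [-0.6  0.3 -0.4] w 0.001
shift cm [-0.09 -0.06 -4.52] rot [-0.001 -0.006 -0.001]
```

Emit:
move_arm(series=[{"x":0,"y":0,"z":-2.5,"rx":0,"ry":0,"rz":0},{"x":0,"y":0,"z":-2.0,"rx":0,"ry":0,"rz":0},{"x":0,"y":0,"z":0,"rx":0,"ry":0,"rz":0}])

```text
clock: 7.75
position: [0.5558, -0.0595, 0.2052]
ee_rot: [-1.568, -0.122, 0.125]
force: [-0.3, -0.1, -0.1]
width: 0.01
```

```bash
python3 -c "
from h import *
togo(36,-35,.205)
cv2.imwrite('pics/w8.png',arm.get_image('wrist'))
t=arm.get_image('scene');cv2.imwrite('pics/s8.png',cv2.resize(t[150:250,200:333],None,fx=6,fy=6,interpolation=cv2.INTER_CUBIC))"
```

```text
t 7.75 pos [ 0.5558 -0.0595  0.2052] gate mm 51.0 -37.0 F [-0.3 -0.1 -0.1] w 0.01
shift cm [-1.5   0.02  0.19] rot [ 0.001 -0.007 -0.002]
```

View pics/s8.png

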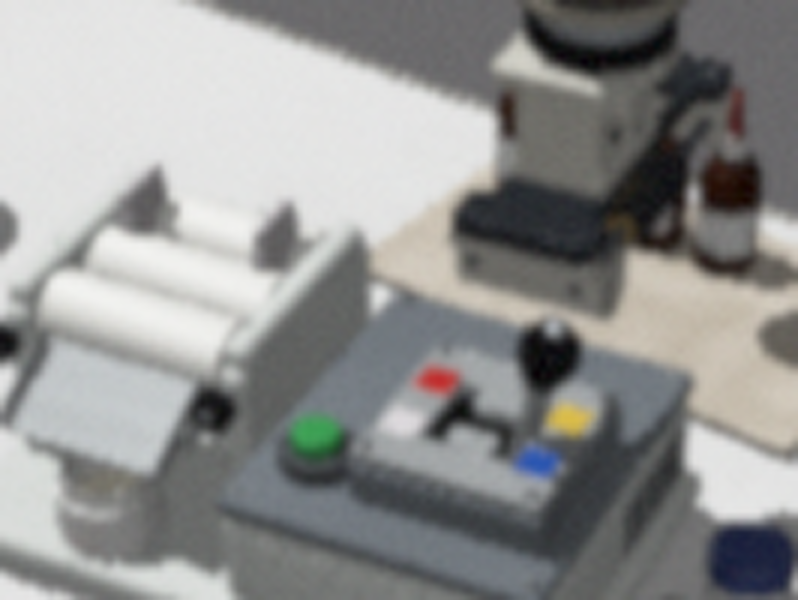

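View pics/w8.png

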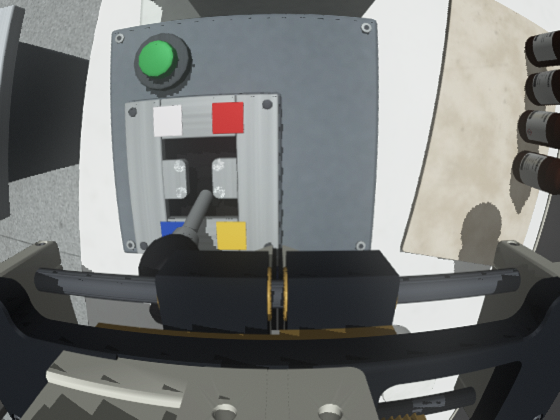

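Emit:
move_arm(series=[{"x":-1.3,"y":0,"z":0.2,"rx":0,"ry":0,"rz":0},{"x":-0.8,"y":0,"z":0,"rx":0,"ry":0,"rz":0},{"x":-0.7,"y":0,"z":0,"rx":0,"ry":0,"rz":0}])

```text
clock: 8.22
position: [0.5265, -0.0579, 0.2052]
ee_rot: [-1.566, -0.127, 0.129]
force: [2.9, -1.2, -0.3]
width: 0.008
```

```bash
python3 -c "
from h import *
togo(2,-35,.205)"
```

```text
t 8.22 pos [ 0.5265 -0.0579  0.2052] gate mm 22.3 -30.6 F [ 2.9 -1.2 -0.3] w 0.008
shift cm [-2.03  0.03 -0.44] rot [-0.001 -0.001 -0.001]
```

Emit:
move_arm(series=[{"x":-0.7,"y":0,"z":-0.1,"rx":0,"ry":0,"rz":0},{"x":-0.6,"y":0,"z":-0.1,"rx":0,"ry":0,"rz":0},{"x":-0.4,"y":0,"z":0,"rx":0,"ry":0,"rz":0}])

```text
clock: 8.6
position: [0.5096, -0.0616, 0.2058]
ee_rot: [-1.565, -0.13, 0.128]
force: [2.5, -0.3, -1.3]
width: 0.004
```

```bash
python3 -c "
from h import *
togo(2,-35,.205)"
```

```text
t 8.6 pos [ 0.5096 -0.0616  0.2058] gate mm 5.1 -31.6 F [ 2.5 -0.3 -1.3] w 0.004
shift cm [-0.31  0.08 -0.34] rot [-0.002  0.     0.001]
```

Emit:
move_arm(series=[{"x":-0.3,"y":0,"z":0,"rx":0,"ry":0,"rz":0},{"x":-0.2,"y":0,"z":0,"rx":0,"ry":0,"rz":0}])

```text
clock: 8.85
position: [0.5044, -0.0626, 0.2058]
ee_rot: [-1.565, -0.13, 0.127]
force: [2.8, 0.7, -0.5]
width: 0.007
```

```bash
python3 -c "
from h import *
togo(2,-35,.205)"
```

```text
t 8.85 pos [ 0.5044 -0.0626  0.2058] gate mm -0.2 -31.7 F [ 2.8  0.7 -0.5] w 0.007
shift cm [ 0.22  0.08 -0.33] rot [-0.002  0.     0.002]
```

Emit:
move_arm(series=[{"x":-0.2,"y":0,"z":0,"rx":0,"ry":0,"rz":0}])

```text
clock: 8.98
position: [0.5032, -0.0628, 0.206]
ee_rot: [-1.565, -0.131, 0.126]
force: [7.5, 3.0, -0.8]
width: -0.0
```

Emit:
move_arm(series=[{"x":-0.2,"y":0,"z":0,"rx":0,"ry":0,"rz":0}])

```text
clock: 9.1
position: [0.5028, -0.0629, 0.2064]
ee_rot: [-1.566, -0.134, 0.124]
force: [7.6, 3.3, -2.5]
width: 0.007
```

```bash
python3 -c "
from h import *
togo(2,-35,.205)
t=arm.get_image('scene');cv2.imwrite('pics/s9.png',cv2.resize(t[150:250,200:333],None,fx=6,fy=6,interpolation=cv2.INTER_CUBIC))
"
```

```text
t 9.1 pos [ 0.5028 -0.0629  0.2064] gate mm -1.9 -31.7 F [ 7.6  3.3 -2.5] w 0.007
shift cm [ 0.39  0.15 -0.33] rot [-0.001  0.001  0.006]
```

View pics/s9.png

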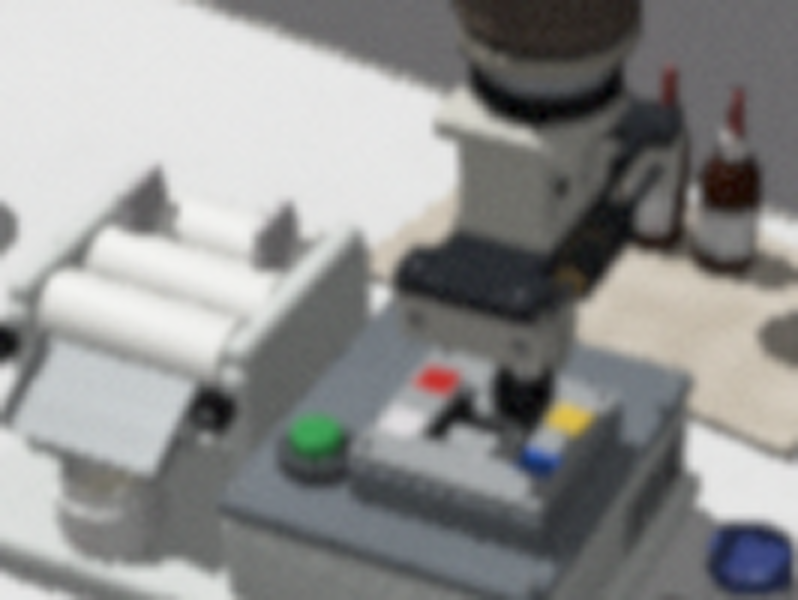

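Emit:
move_arm(series=[{"x":2.5,"y":0,"z":0,"rx":0,"ry":0,"rz":0},{"x":0.5,"y":-3.0,"z":0,"rx":0,"ry":0,"rz":0},{"x":0,"y":-3.0,"z":1.5,"rx":0,"ry":0,"rz":0},{"x":0,"y":0,"z":5.0,"rx":0,"ry":0,"rz":0},{"x":-1.5,"y":0,"z":5.0,"rx":0,"ry":0,"rz":0},{"x":0,"y":0,"z":0,"rx":0,"ry":0,"rz":0}])

```text
clock: 9.9
position: [0.4945, 0.053, 0.2665]
ee_rot: [-1.569, -0.122, 0.129]
force: [0.1, -0.4, -0.7]
width: 0.003
```

```bash
python3 -c "
from h import *
togo(-33,83,.165)
cv2.imwrite('pics/w10.png',arm.get_image('wrist'))
t=arm.get_image('scene');cv2.imwrite('pics/s10.png',cv2.resize(t[150:250,200:333],None,fx=6,fy=6,interpolation=cv2.INTER_CUBIC))
t=arm.get_image('top');cv2.imwrite('pics/t10.png',cv2.resize(t[180:240,230:310],None,fx=10,fy=10,interpolation=cv2.INTER_CUBIC))
print((proj('scene',np.r_[gate(-34,-34),.193])-[200,150])*6,(proj('top',np.r_[gate(-34,-34),.193])-[230,180])*10)
"
```

```text
t 9.9 pos [0.4945 0.053  0.2665] gate mm 8.8 84.0 F [ 0.1 -0.4 -0.7] w 0.003
shift cm [-4.14 10.17 -0.1 ] rot [ 0.001 -0.004 -0.004]
[517.31057291 390.41697387] [655.47296814 342.38313647]
```

View pics/s10.png

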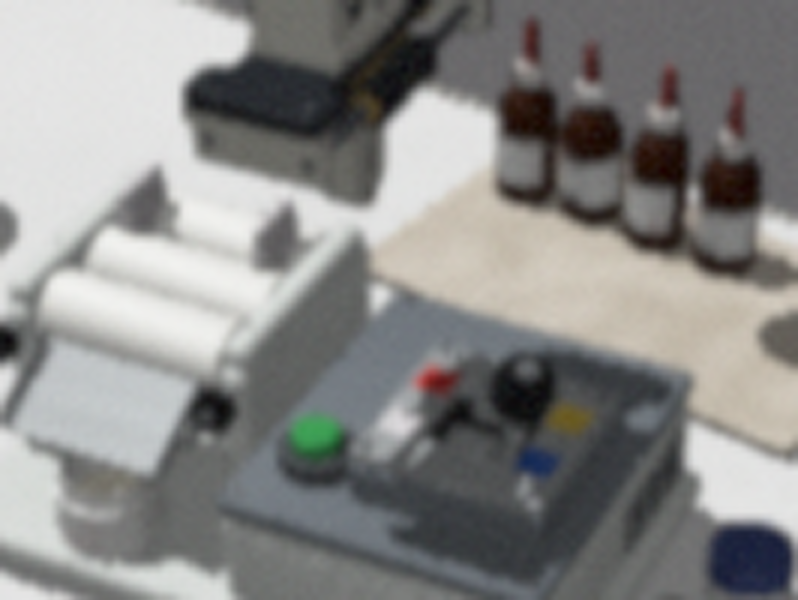

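View pics/t10.png

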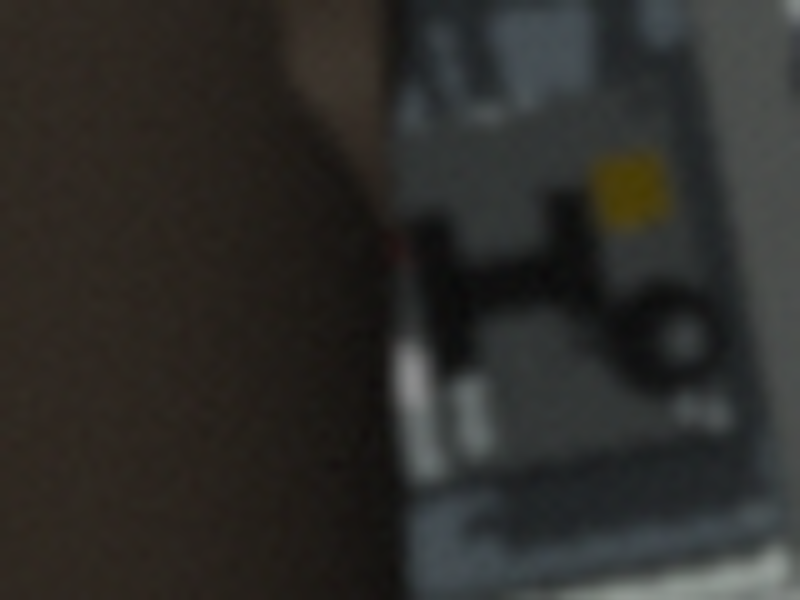

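View pics/w10.png

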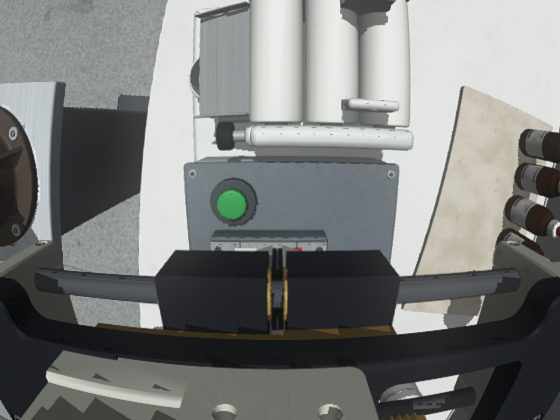

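Run:
```python
from h import *
# dark-blob centroid of knob, before (lever start) and now, full-res
a=cv2.imread('pics/top0.png'); b=arm.get_image('top'); cv2.imwrite('pics/topraw.png',b)
s0=cv2.imread('pics/scene0.png'); s1=arm.get_image('scene'); cv2.imwrite('pics/sceneraw.png',s1)
c=s1[190:235,260:310]; cv2.imwrite('pics/sc.png',cv2.resize(c,None,fx=14,fy=12,interpolation=cv2.INTER_NEAREST))
c=b[195:235,270:315]; cv2.imwrite('pics/tc.png',cv2.resize(c,None,fx=14,fy=14,interpolation=cv2.INTER_NEAREST))
```

```text
(no output)
```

View pics/tc.png

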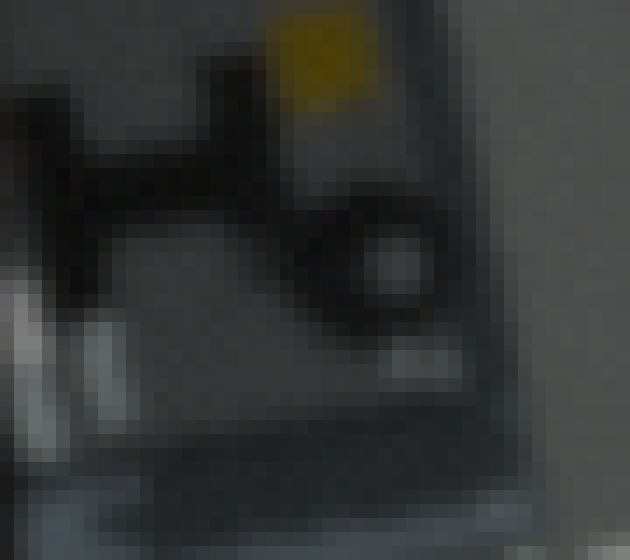

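View pics/sc.png

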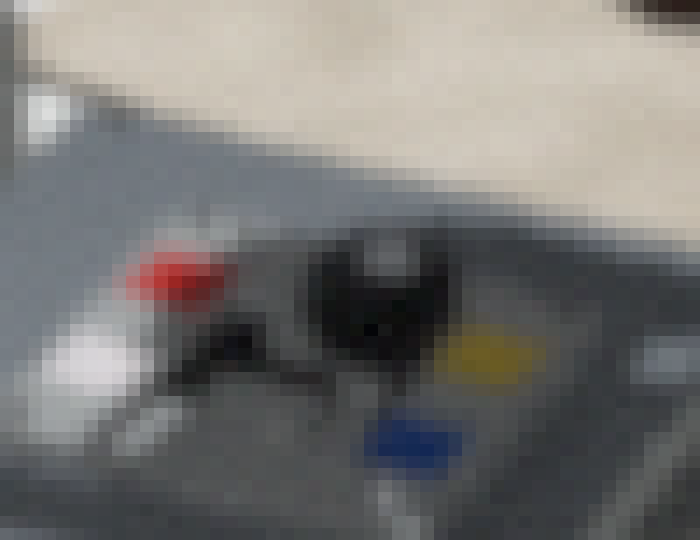

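Run:
```python
from h import *
for kx in(-34,-30,-26):
  for ky in(-34,-37):
    L=np.array([kx,ky,np.sqrt(157**2-kx**2-ky**2)])/157
    for r in(157,175):
        P=L*r; X=np.r_[gate(P[0],P[1]),.045+P[2]/1000]
        print(kx,ky,r,proj('top',X).round(1),proj('scene',X).round(1))
print('seen top knob 295.7 213.4 dot 297.7 213.4; scene knob 286.5 214.5, dot 287.4,211.0')
```

```text
-34 -34 157 [295.6 214.2] [286.2 214.7]
-34 -34 175 [297.5 214.3] [286.9 211.2]
-34 -37 157 [296.6 214. ] [287.1 215.1]
-34 -37 175 [298.7 214.2] [287.9 211.7]
-30 -34 157 [295.3 212.7] [286.8 213.7]
-30 -34 175 [297.2 212.7] [287.5 210.1]
-30 -37 157 [296.4 212.5] [287.7 214.2]
-30 -37 175 [298.4 212.5] [288.5 210.6]
-26 -34 157 [295.  211.3] [287.4 212.8]
-26 -34 175 [296.9 211.1] [288.2 209. ]
-26 -37 157 [296.1 211.1] [288.3 213.2]
-26 -37 175 [298.1 210.9] [289.2 209.6]
seen top knob 295.7 213.4 dot 297.7 213.4; scene knob 286.5 214.5, dot 287.4,211.0
```

Emit:
move_arm(series=[{"x":-1.0,"y":-1.0,"z":-5.0,"rx":0,"ry":0,"rz":0},{"x":-1.0,"y":0,"z":-5.0,"rx":0,"ry":0,"rz":0},{"x":-1.0,"y":0,"z":-5.0,"rx":0,"ry":0,"rz":0},{"x":0,"y":0,"z":-3.0,"rx":0,"ry":0,"rz":0},{"x":0,"y":0,"z":0,"rx":0,"ry":0,"rz":0},{"x":0,"y":0,"z":0,"rx":0,"ry":0,"rz":0}])

```text
clock: 10.9
position: [0.4933, -0.1467, 0.2779]
ee_rot: [-1.575, -0.109, 0.113]
force: [-0.6, 0.5, 0.2]
width: 0.004
```

```bash
python3 -c "
from h import *
st()
t=arm.get_image('wrist');cv2.imwrite('pics/w11.png',t);cv2.imwrite('pics/w11c.png',cv2.resize(t[90:270,180:420],None,fx=3.3,fy=3.3,interpolation=cv2.INTER_CUBIC))
"
```

```text
t 10.9 pos [ 0.4933 -0.1467  0.2779] gate mm -25.0 -112.9 F [-0.6  0.5  0.2] w 0.004
```

View pics/w11c.png

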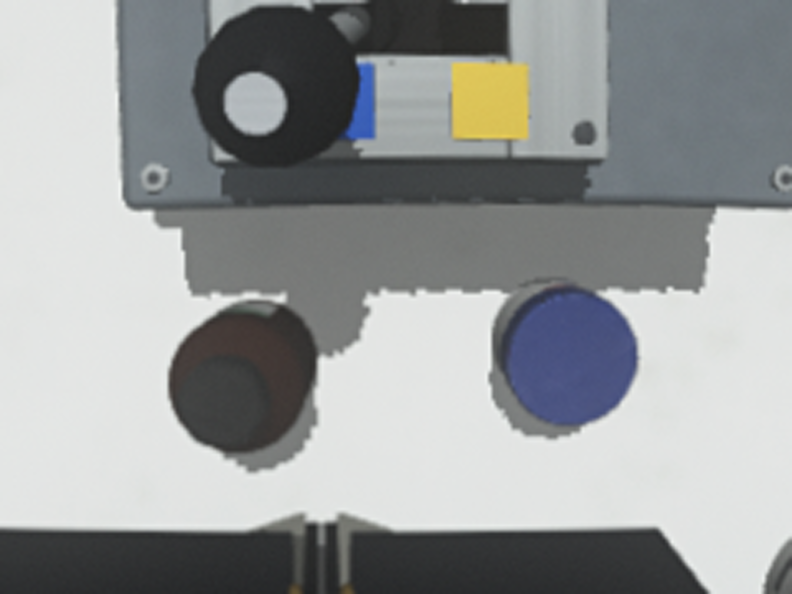

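```bash
python3 -c "
from h import *
c=lambda u,v:(180+u/3.3,90+v/3.3)
print('yellow',wat(*c(490,101),.138));print('dot',wat(*c(255,103),.212),'knob',wat(*c(276,86),.1916))
print('blue right edge (expect -10)',wat(*c(376,100),.138),'yellow left edge (+10)',wat(*c(452,101),.138))
t=cv2.imread('pics/w11.png');cv2.imwrite('pics/w11d.png',cv2.resize(t[60:150,210:350],None,fx=5.7,fy=5.7,interpolation=cv2.INTER_CUBIC))
"
```

```text
yellow (array([ 0.5255, -0.0656,  0.138 ]), np.float64(20.1), np.float64(-38.1))
dot (array([ 0.4705, -0.0753,  0.212 ]), np.float64(-35.7), np.float64(-38.7)) knob (array([ 0.473 , -0.0712,  0.1916]), np.float64(-32.6), np.float64(-35.0))
blue right edge (expect -10) (array([ 0.4963, -0.0701,  0.138 ]), np.float64(-9.4), np.float64(-37.8)) yellow left edge (+10) (array([ 0.5158, -0.0673,  0.138 ]), np.float64(10.2), np.float64(-38.2))
```

View pics/w11d.png

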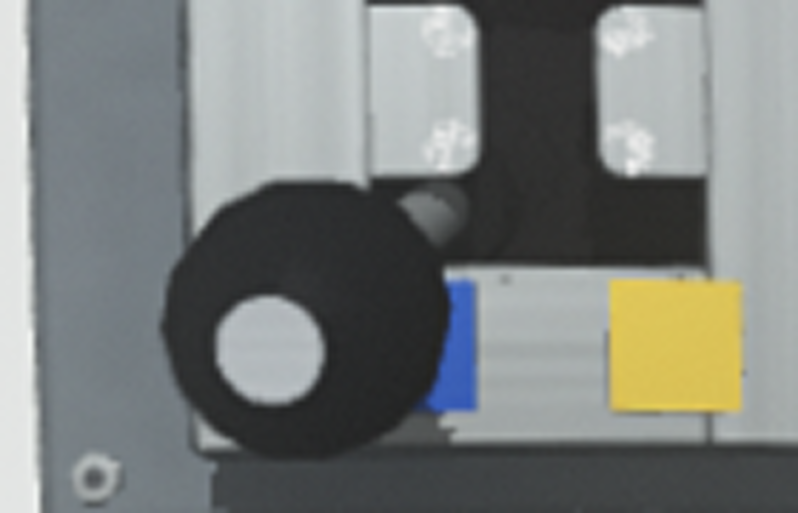

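The close wrist view shows the knob's white dot at (257,121). That puts the stem at about x −20, y −21 mm, so the lever is home in blue. The yellow square checks to 0.2 mm. Next is the button.

Emit:
move_arm(series=[{"x":0,"y":0,"z":5.0,"rx":0,"ry":0,"rz":0},{"x":0,"y":0,"z":5.0,"rx":0,"ry":0,"rz":0},{"x":-0.5,"y":0,"z":5.0,"rx":0,"ry":0,"rz":0},{"x":-0.3,"y":1.0,"z":3.0,"rx":0,"ry":0,"rz":0},{"x":0,"y":1.0,"z":0,"rx":0,"ry":0,"rz":0},{"x":0,"y":0,"z":0,"rx":0,"ry":0,"rz":0}])

```text
clock: 11.7
position: [0.4581, 0.0399, 0.256]
ee_rot: [-1.574, -0.116, 0.119]
force: [0.6, -0.9, -0.1]
width: 0.001
```

```bash
python3 -c "
from h import *
togo(-33,83,.165)"
```

```text
t 11.7 pos [0.4581 0.0399 0.256 ] gate mm -29.2 77.0 F [ 0.6 -0.9 -0.1] w 0.001
shift cm [-0.36  9.1   0.66] rot [ 0.006 -0.014 -0.003]
```

Emit:
move_arm(series=[{"x":-0.4,"y":3.0,"z":0.6,"rx":0.006,"ry":-0.014,"rz":-0.003},{"x":0,"y":3.0,"z":0,"rx":0,"ry":0,"rz":0},{"x":0,"y":2.8,"z":0,"rx":0,"ry":0,"rz":0},{"x":0,"y":0,"z":0,"rx":0,"ry":0,"rz":0}])

```text
clock: 12.2
position: [0.4556, 0.0417, 0.1676]
ee_rot: [-1.568, -0.128, 0.122]
force: [0.2, -0.7, 0.9]
width: 0.005
```

```bash
python3 -c "
from h import *
togo(-33,83,.145)
t=arm.get_image('scene');cv2.imwrite('pics/s12.png',cv2.resize(t[150:250,200:333],None,fx=6,fy=6,interpolation=cv2.INTER_CUBIC))
cv2.imwrite('pics/w12.png',arm.get_image('wrist'))"
```

```text
t 12.2 pos [0.4556 0.0417 0.1676] gate mm -31.5 79.2 F [ 0.2 -0.7  0.9] w 0.005
shift cm [-0.17  2.26  0.39] rot [ 0.001 -0.005  0.004]
```

View pics/s12.png

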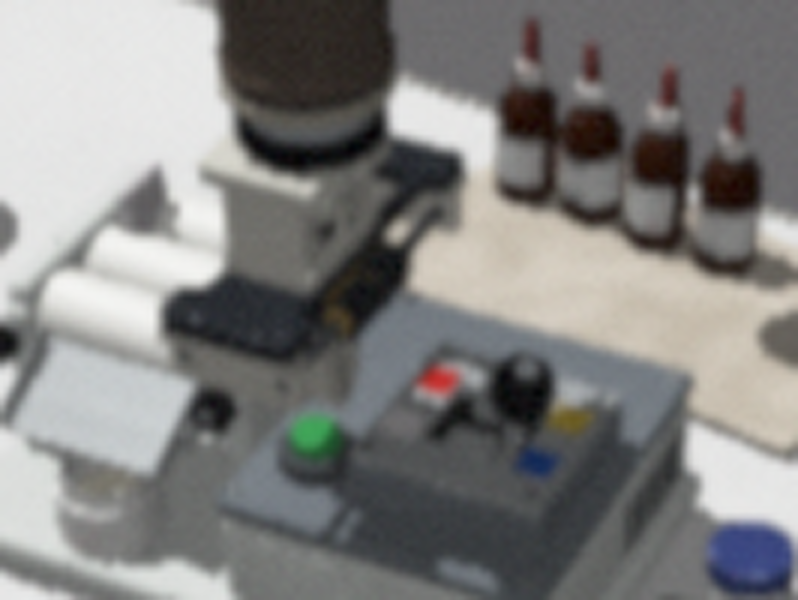

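View pics/w12.png

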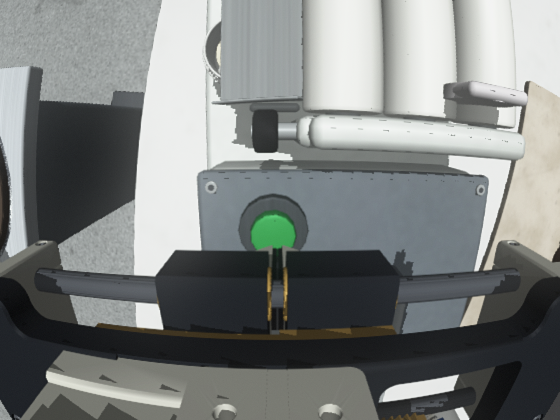

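Emit:
move_arm(series=[{"x":-0.15,"y":1.0,"z":0.4,"rx":0,"ry":-0.005,"rz":0},{"x":0,"y":1.0,"z":0,"rx":0,"ry":0,"rz":0},{"x":0,"y":0,"z":0,"rx":0,"ry":0,"rz":0}])

```text
clock: 12.68
position: [0.4564, 0.0463, 0.1501]
ee_rot: [-1.566, -0.138, 0.12]
force: [-1.0, -0.1, -0.4]
width: 0.005
```

```bash
python3 -c "
from h import *
togo(-33,83,.135)"
```

```text
t 12.68 pos [0.4564 0.0463 0.1501] gate mm -29.8 83.5 F [-1.  -0.1 -0.4] w 0.005
shift cm [-0.33  1.51 -0.05] rot [-0.     0.001  0.011]
```

Emit:
move_arm(series=[{"x":-0.3,"y":0.6,"z":0,"rx":0,"ry":0,"rz":0.011},{"x":0,"y":0.4,"z":0,"rx":0,"ry":0,"rz":0},{"x":0,"y":0.3,"z":0,"rx":0,"ry":0,"rz":0}])

```text
clock: 13.05
position: [0.4542, 0.0458, 0.1389]
ee_rot: [-1.564, -0.129, 0.128]
force: [-19.4, -1.9, 72.7]
width: 0.004
```

```bash
python3 -c "
from h import *
togo(-33,83,.135)"
```

```text
t 13.05 pos [0.4542 0.0458 0.1389] gate mm -32.2 83.4 F [-19.4  -1.9  72.7] w 0.004
shift cm [-0.08  0.39 -0.04] rot [-0.002  0.     0.001]
```

Emit:
move_arm(series=[{"x":0,"y":-0.6,"z":0,"rx":0,"ry":0,"rz":0}])

```text
clock: 13.18
position: [0.4541, 0.0458, 0.1453]
ee_rot: [-1.564, -0.129, 0.128]
force: [-0.9, -0.0, 2.2]
width: 0.005
```

```bash
python3 -c "
from h import *
st();s=arm.observe();print(np.round(s['ft_torque'],2))
t=arm.get_image('scene');cv2.imwrite('pics/s13.png',cv2.resize(t[150:250,200:333],None,fx=6,fy=6,interpolation=cv2.INTER_CUBIC))
cv2.imwrite('pics/w13.png',arm.get_image('wrist'))"
```

```text
t 13.18 pos [0.4541 0.0458 0.1453] gate mm -32.2 83.4 F [-0.9 -0.   2.2] w 0.005
[-0.01  0.23  0.03]
```

View pics/s13.png

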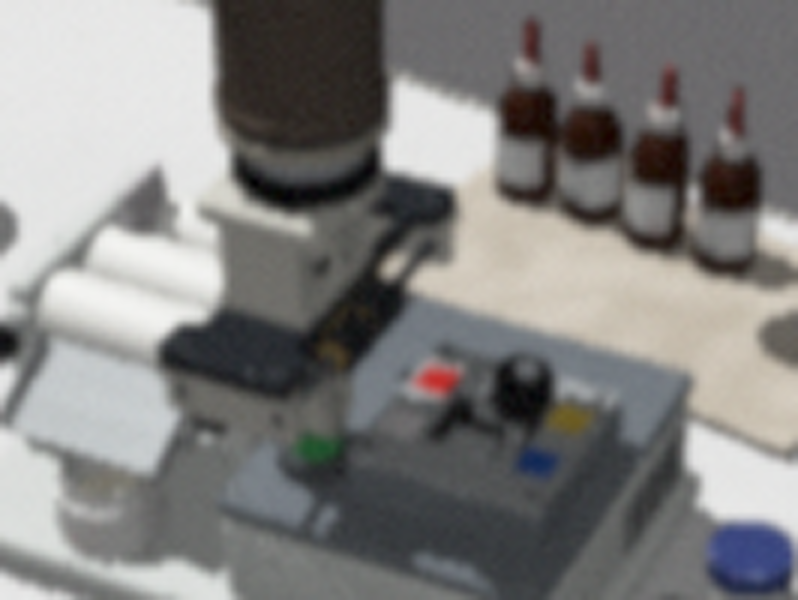

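View pics/w13.png

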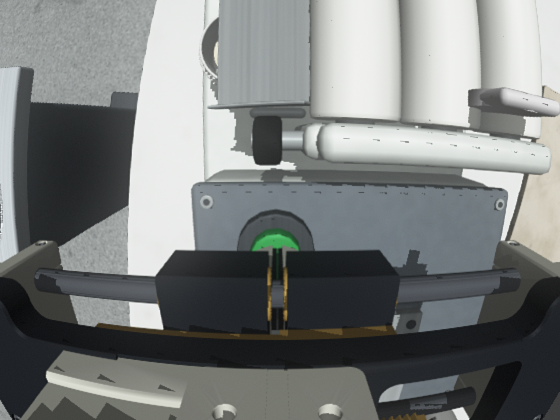

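Emit:
move_arm(series=[{"x":0,"y":0,"z":0,"rx":0,"ry":0,"rz":0}])

```text
clock: 13.4
position: [0.4545, 0.0457, 0.1453]
ee_rot: [-1.564, -0.13, 0.127]
force: [0.2, -0.5, 1.7]
width: 0.003
```

```bash
python3 -c "
from h import *
st()
for i in range(3): arm.get_image('top');st()"
```

```text
t 13.4 pos [0.4545 0.0457 0.1453] gate mm -31.8 83.3 F [ 0.2 -0.5  1.7] w 0.003
t 13.45 pos [0.4545 0.0457 0.1453] gate mm -31.8 83.3 F [-0.3 -0.8  1.7] w 0.003
t 13.5 pos [0.4545 0.0457 0.1452] gate mm -31.8 83.3 F [-0.2  1.   2.3] w 0.005
t 13.55 pos [0.4546 0.0457 0.1453] gate mm -31.8 83.3 F [ 0.6 -1.5  2.3] w 0.005
```

Emit:
move_arm(series=[{"x":0,"y":-0.3,"z":0,"rx":0,"ry":0,"rz":0},{"x":0,"y":0,"z":0,"rx":0,"ry":0,"rz":0}])

```text
clock: 13.8
position: [0.4542, 0.0457, 0.148]
ee_rot: [-1.565, -0.129, 0.128]
force: [-0.3, -0.5, 0.1]
width: 0.004
```

Emit:
move_arm(series=[{"x":0,"y":-4.0,"z":0,"rx":0,"ry":0,"rz":0},{"x":0,"y":-5.0,"z":0,"rx":0,"ry":0,"rz":0},{"x":-1.0,"y":-2.0,"z":4.0,"rx":0,"ry":0,"rz":0},{"x":-1.0,"y":0,"z":5.0,"rx":0,"ry":0,"rz":0},{"x":0,"y":0,"z":5.0,"rx":0,"ry":0,"rz":0},{"x":0,"y":0,"z":3.0,"rx":0,"ry":0,"rz":0},{"x":0,"y":0,"z":0,"rx":0,"ry":0,"rz":0},{"x":0,"y":0,"z":0,"rx":0,"ry":0,"rz":0}])

```text
clock: 14.8
position: [0.4045, 0.2138, 0.2612]
ee_rot: [-1.565, -0.126, 0.128]
force: [-0.6, -0.1, 0.0]
width: 0.006
```

```bash
python3 -c "
from h import *
st()
t=arm.get_image('scene');cv2.imwrite('pics/s14.png',cv2.resize(t[150:250,200:333],None,fx=6,fy=6,interpolation=cv2.INTER_CUBIC))
a=arm.get_image('top');cv2.imwrite('pics/t14.png',cv2.resize(a[150:270,200:360],None,fx=5,fy=5,interpolation=cv2.INTER_CUBIC))
b=(232,165,305,245)
try:
  p,ar=seg(a,'green',b);print(p,ar,at('top',*p,.123))
except Exception as e:print(e)
p,ar=seg(t,'green',(240,195,305,245));print(p,ar,at('scene',*p,.123))
"
```

```text
t 14.8 pos [0.4045 0.2138 0.2612] gate mm -53.8 257.3 F [-0.6 -0.1  0. ] w 0.006
[253.8125 225.3125] 32 [0.45302608 0.04797738 0.123     ]
[252.07317073 222.70731707] 41 [0.4509568  0.04720479 0.123     ]
```

View pics/s14.png

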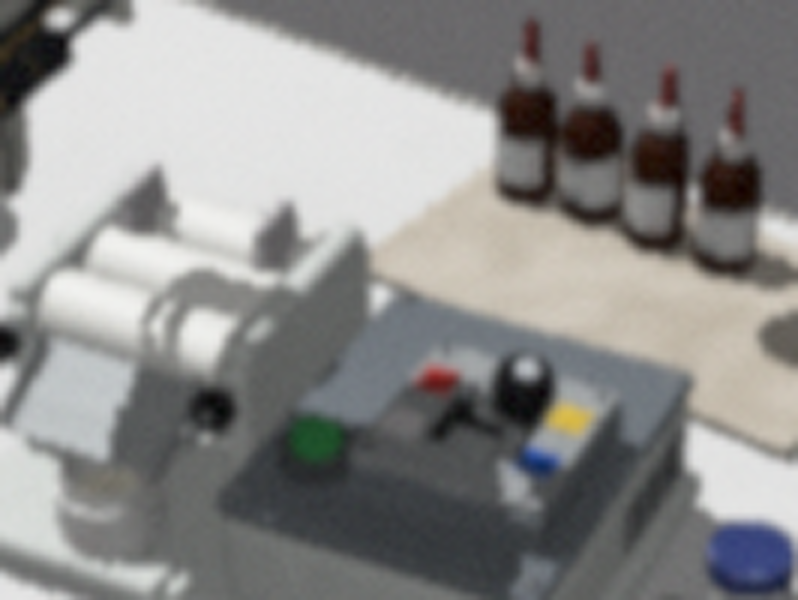

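View pics/t14.png

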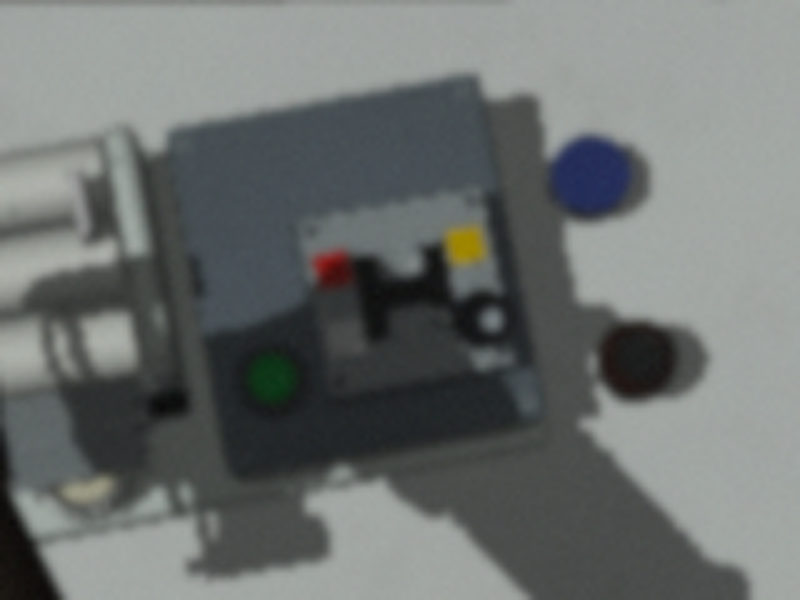

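The last views show the lever still in the blue slot (top view 487,318), the button up again (270,378), and the bottle and blue jar where they were. The arm is clear.

```bash
python3 -c "
from cell import arm
print(arm.sign_off())"
```

```text
the job is handed in; nothing more can be done
None
```

The gear lever is home in the blue (front right) slot, and the green start button was then pressed once and came back up. I handed the job in at about 15 s, with the arm clear of everything.

- **Lever:** I used the closed fingertips to push it back to the cross channel, then right through the channel, then forward into the blue slot. Pushes took about 3 N, rising to about 5 N where the sideways push ended. I stopped at about 8 N, when it met the end of the slot.
- **Lever check:** Before pressing the button, a wrist picture put the stem at about x −20, y −21 mm, which is home. The later scene and top pictures show it unmoved.
- **Button:** The force was about 2 N part-way on its spring and zero once I lifted off. The last pictures show the button up.
- **Press was harder than planned:** The fingertips reach about 5 mm further than stated, so the force peaked at about 73 N when the button bottomed. That is under the 120 N wrist limit. I think it went through the fingertips, but I did not check separately that the gripper's body touched nothing (limit 40 N).
- **Bystanders:** The bottle and blue jar look unmoved in the last pictures. I did not go near the other jars, tray or spatula, but I did not check them separately at the end.

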